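Find the heavy side of a bottle rotator and hold it at the bottom

TASK

The bottle rotator is loaded out of balance and its motor is off; nothing shows which side is heavy. Take the crank handle, turn the wheel at least half a turn to feel where the heavy side is, then bring that side to the bottom and finish still gripping the handle, holding the wheel still so that I can clip a balance weight on at the top. Leave the timer, dishes and marker pen where they are.

Things in the scene. Friction and masses are not known exactly. Their poses are not given: they have to be found in the camera images.
- rotator: Bottle rotator, fixed to the bench: white motor housing (94 mm wide, 192 mm high) on a grey base plate, 130 mm wide, 18 mm high. Origin on the bench straight below axle; x points from the crank to the wheel and housing (away from the robot) along the level axle, y left, z up. Base from x = 48 to 200 mm, housing 134 to 196 mm. In front of the handle (-x) there is nothing.
- axle (a point): Point on the axle line, 145 mm above the bench, level with the middle of the crank handle: the centre of the handle's circle. Same axes as rotator. Along its +x: domed crank nut from 37 mm, crank arm from 48 mm, bottles 65 to 106 mm.
- handle_center (a point): Middle of the crank handle: a level black sleeve, 22 mm diameter, 66 mm long between 28 mm collars, parallel to the axle and 45 mm from it. It turns freely on its pin, so it can be gripped firmly from above (fingers closing level, across it) and led round its circle without turning the gripper. Its axes turn with the sleeve: use the position only.
- wheel (a joint): Angle (rad) of wheel and crank, which turn together. 0: handle straight above the axle; grows clockwise as seen from the robot (handle to the right, -y, at 1.57). No stop within three turns either way. A stiff gear drive (0.30 N m of drag against any motion) holds it wherever it is left, so it never swings round by itself; slow turning adds next to nothing.
- wheel_center (a point): Middle of the front of the aluminium wheel, radius 98 mm, 8 mm thick, on the axle line; four like bottles clipped on it, caps out to 105 mm. The heavy side's weight adds or takes up to 0.17 to 0.25 N m, so the handle needs 1 to 12 N: most while that side rises past axle height, least while it sinks there, 6.7 N as it passes bottom or top.
- the_timer_center (a point): Middle of a white square bench timer, 62x62x18 mm, lying flat to the right of the rotator; leave alone.
- dish_1_center (a point): Middle of a petri dish, 62 mm across, 14 mm high, on the bench; leave alone.
- dish_2_center (a point): Middle of a second petri dish, the same; leave alone.
- pen_center (a point): Middle of a marker pen, 136 mm long, 11 mm wide, 13 mm high, lying to the left of the rotator; leave alone.

How it is judged:
On the way:
1. the handle has been taken to the far side of its circle from where it started (about half a turn) (distance of handle_center from where it was at the start of the episode above 0.084 m), for 0.05 s.
At the end, for the whole second after the job is handed in: the wheel's heavy side (heavy_side: its untracked centre of mass, put at 50 mm from the axle, in a new direction each time) is straight below the axle within 17 degrees, the wheel stands still (under 0.05 rad/s) and the fingers still grip the crank handle (over 3 N) (height (world z) of heavy_side below 0.0972 m and contact force between the fingers and handle above 3 N and velocity of joint wheel between -0.05 and 0.05 rad/s); the arm keeps its last pose, push and grip.
It fails at once if the timer, a dish or the pen is pushed more than 20 mm from its place (distance of any of the_timer_center, dish_1_center, dish_2_center, pen_center from where it was at the start of the episode above 0.02 m).
It also fails if it takes over 69 s, if anything falls off the work surface, if the arm or the gripper's body presses on something with over 40 N, if the wrist force passes 120 N, or if a joint passes its speed limit or range.

ROBOT

A 6-joint arm with a two-finger parallel gripper is mounted at the origin on a cart in front of the work surface, level with it; the furniture and walls round the work are solid. World frame = base frame: x ahead of the robot, y to its left, z up, the work surface at z = 0. Lengths are in m, angles in rad, forces in N, time in s.
With the tool pointing down it reaches from about 0.25 to 0.725 m from the base axis. Payload 4 kg.
Tool frame: the origin (TCP) lies midway between the tips of the shut fingers; the grasp point (between the pads) lies 19 mm behind it; z points along the fingers, y is the direction in which the jaws open and shut (so a half turn about z gives the same grasp; the last joint's range is limited). The gripper opens to 85 mm and grips with 20 to 120 N. Pads are 22 mm wide; open, the fingers measure 114 mm over their backs; the gripper's body (76 mm by 85 mm) begins 54 mm behind the grasp point. The pads swing forward as they close: fully open they stand 13 mm farther back than shut.
Start: joints at [1.243, 0.241, 0.005, 1.335, 0, 1.571], TCP at [0.161, 0.473, 0.231] pointing down, gripper open.
Joint ranges: [-2.72, 2.72], [-1.05, 1.87], [-1.09, 1.28], [-1.99, 2.15], [-1.42, 1.44], [-3.14, 3.14]. Speed limits (rad/s): [2.79, 2.79, 3.14, 3.14, 3.14, 3.14].

INTERFACE

Orientations are given as a unit quaternion [x, y, z, w].
In Python, from workcell import get_obs, camera, camera_model, job_done, masks_of gives the robot as it stands.
- The arm moves only by the tool jog_arm, never from a script. Its argument "deltas" is a list that holds one entry, the list of rows, each a list of 7 numbers: the shift along the tool's x, y, z in mm, then the turn, a rotation vector about the tool's x, y, z in degrees, then the finger opening in mm, from 0 to 85.4. A call has 1 to 5 rows; each row shifts and turns the pose as measured when the row begins, along the tool's axes as they then stand; what a row does not reach is not made up. A row lasts 1/10 s, in which the tool goes at most 50 mm and 8.59 degrees, less where a joint would pass 70% of its speed; a pose out of reach is approached as far as the arm can. A call with a gripper value outside its range is refused whole. The fingers move at their own pace and stop on an object; the grip force is fixed at half the most. Time passes only in rows, so rows that do not move let the fingers close. It gives the time, the measured TCP pose, the force and the opening at its end, in the units of the state.
- get_obs(): the state, without advancing time (a new reading comes with each control period).
- camera(name): name is "scene" or "side" or "wrist"; returns the picture (420x560x3 uint8, red, green, blue); there is no depth.
- camera_model(name): a dict with "fovy" (degrees; the focal length in pixels is half the picture's height over the tangent of half this angle, whatever the lens; pixels are square), "cx", "cy" (the principal point, pixels), "pose" (4x4, takes a point from camera to world coordinates); the wrist camera has in their place "T_tool_cam" (4x4, takes a point from camera to tool coordinates, whose origin is the TCP and whose axes are the flange's). Camera axes: x right, y down, z forward; pixel columns grow to the right and rows downward; lengths in m; the calibration is good to about 2 mm. A picture is of the moment at which its call begins: read the wrist's pose just before it. camera_model takes no time and is no camera call.
- job_done(): hands the job in, once; it reports no verdict.
Trained networks look in the newest picture that a camera, given by its name, has taken for a name from the list of things; names that differ only in an ending like _2 or _b are one class to them, and where a whole thing is asked for, a point or a joint stands for the part that bears it (a point fixed in the world has none). Each returns a list of dicts, best first, with "conf" (0 to 1); they miss things now and then, are a little off and sometimes report something else, mostly with a low value. They report only what shows in the picture. A call takes as long as a camera call.
- masks_of(target, camera): "pixels" (420x560 bool, what is visible of it) and "at" ([column, row] in pixels, amid what is visible of it).
The state is a dict: "clock": time; "joint_pos": joint angles; "joint_vel": joint speeds; "tau": joint torques, N m; "eef_pos": TCP position; "tool_rot": TCP orientation; "ft_force": force on the tool from outside, world axes, zero at the start; "ft_torque": the same for the moment, N m; "grip_width": finger opening in m.
Only numpy, scipy, OpenCV 4.12 (cv2) and the standard library are available. Lean on these libraries where they do the work, as an engineer would, in place of code of your own. Each camera call takes 0.05 s, during which the arm holds its last target. There are 200 camera calls.

## Working session

There is one attempt and no reset: what is moved stays moved. The work goes in short steps, Python scripts to look and compute and a tool call to move; the robot and the scene stay as the last step left them, time stands still between calls to the robot, and variables do not carry over. Pictures are saved under pics/ and viewed, about 8 in all and at most 12, crops included, and the job is handed in when it is done.

Besides the shell and the picture viewer there is one more tool, called after "Request:" as name(argument=value, ...), one argument or row to a line, values as JSON. jog_arm: Moves the arm, as the interface text tells. Its arguments: {"type":"object","properties":{"deltas":{"type":"array"}},"required":["deltas"]}

```bash
ls; mkdir -p pics
cat > h.py <<'E'
import numpy as np, cv2
from scipy.spatial.transform import Rotation as R
from workcell import *
def model(n):
    m=camera_model(n)
    if 'pose' in m: T=np.array(m['pose'])
    else:
        o=get_obs(); A=np.eye(4); A[:3,:3]=R.from_quat(o['tool_rot']).as_matrix(); A[:3,3]=o['eef_pos']; T=A@np.array(m['T_tool_cam'])
    return 210/np.tan(np.radians(m['fovy'])/2),m['cx'],m['cy'],T
def ray(n,uv):
    f,cx,cy,T=model(n); d=T[:3,:3]@np.array([(uv[0]-cx)/f,(uv[1]-cy)/f,1]); return T[:3,3],d/np.linalg.norm(d)
def proj(n,P):
    f,cx,cy,T=model(n); p=T[:3,:3].T@(np.array(P)-T[:3,3]); return np.array([cx+f*p[0]/p[2],cy+f*p[1]/p[2]])
def tri(rs):
    A=0;b=0
    for o,d in rs:
        M=np.eye(3)-np.outer(d,d); A=A+M; b=b+M@o
    return np.linalg.solve(A,b)
def plane(n,uv,z):
    o,d=ray(n,uv); return o+d*(z-o[2])/d[2]
def snap(n,f):
    im=camera(n); cv2.imwrite(f'pics/{f}.png',cv2.cvtColor(im,cv2.COLOR_RGB2BGR)); return im
E
python3 - <<'E'
from h import *
np.set_printoptions(precision=4,suppress=True)
print(get_obs())
ims=[cv2.cvtColor(snap(n,n+'0'),cv2.COLOR_RGB2BGR) for n in ('scene','side')]
for n in('scene','side'):
    print(n,model(n))
    for t in('handle_center','wheel_center','the_timer_center','dish_1_center','pen_center','rotator'):
        for m in masks_of(t,n)[:3]:
            ys,xs=np.nonzero(m['pixels']); print(t,round(m['conf'],2),m['at'],xs.min(),xs.max(),ys.min(),ys.max(), plane(n,m['at'],0.01))
E
```

```text
pics
{'clock': 0.0, 'joint_pos': array([1.243 , 0.2414, 0.0037, 1.3352, 0.    , 1.5708]), 'joint_vel': array([0.0013, 0.0025, 0.0015, 0.0005, 0.0001, 0.0014]), 'tau': array([ -0.0013, -37.2317,  25.2409,   0.0169,  -0.0001,   0.    ]), 'eef_pos': array([0.1608, 0.4728, 0.2304]), 'tool_rot': array([ 0.1632,  0.9866, -0.001 , -0.0002]), 'ft_force': array([-0.5687, -0.3176, -0.3271]), 'ft_torque': array([-0.0345, -0.0687, -0.0363]), 'grip_width': 0.0852197396871222}
scene (np.float64(529.8832388364658), 281.6355073309277, 215.5846276336247, array([[ 0.893 , -0.3568,  0.2743,  0.1501],
       [-0.4498, -0.6847,  0.5735, -0.825 ],
       [-0.0168, -0.6355, -0.7719,  0.9591],
       [ 0.    ,  0.    ,  0.    ,  1.    ]]))
handle_center 0.71 [275.4, 199.1] 258 293 188 214 [ 0.4971 -0.0675  0.01  ]
wheel_center 0.87 [309.5, 168.4] 259 352 117 229 [ 0.618  -0.0155  0.01  ]
the_timer_center 0.65 [325.7, 283.9] 306 342 266 300 [ 0.4859 -0.328   0.01  ]
the_timer_center 0.59 [301.7, 162.6] 259 339 118 213 [0.6103 0.0116 0.01  ]
dish_1_center 0.82 [244.9, 329.5] 230 261 312 343 [ 0.292  -0.3464  
[... 297 characters left out ...]
 array([[ 0.8219, -0.3338,  0.4616, -0.0989],
       [-0.5697, -0.4763,  0.6698, -1.0009],
       [-0.0037, -0.8135, -0.5816,  0.8487],
       [ 0.    ,  0.    ,  0.    ,  1.    ]]))
handle_center 0.72 [278.0, 208.3] 263 289 200 220 [ 0.5467 -0.0299  0.01  ]
wheel_center 0.65 [299.1, 187.9] 264 331 146 236 [0.6638 0.0235 0.01  ]
the_timer_center 0.72 [325.0, 274.2] 308 337 261 284 [ 0.4845 -0.3322  0.01  ]
the_timer_center 0.69 [262.0, 308.2] 251 276 298 320 [ 0.2938 -0.3372  0.01  ]
dish_1_center 0.7 [262.7, 309.9] 250 276 298 320 [ 0.2923 -0.3425  0.01  ]
pen_center 0.41 [222.6, 207.3] 222 227 197 221 [0.4133 0.0698 0.01  ]
rotator 0.86 [297.6, 189.7] 262 333 144 238 [0.6538 0.0179 0.01  ]
```

View pics/scene0.png

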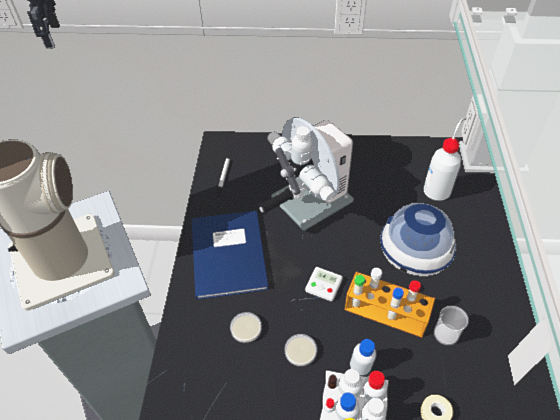

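View pics/side0.png

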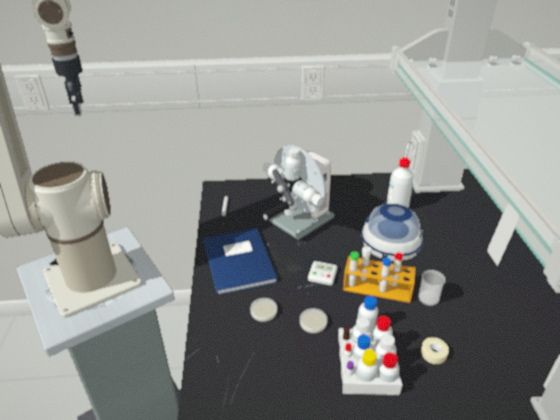

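Scene and side views: rotator around (305,175) in scene, its crank handle low and towards the robot at (275,199). The pen is at (225,172) and the timer at (323,284). The dishes are at (245,327) and (300,350). The bench there is otherwise clear. Next I triangulate the handle and axle.

Run:
```python
from h import *
np.set_printoptions(precision=4,suppress=True)
out=[]
for n,(x0,y0) in (('scene',(250,110)),('side',(245,140))):
    im=cv2.imread(f'pics/{n}0.png')[y0:y0+110,x0:x0+100]
    out.append(cv2.resize(im,None,fx=4,fy=4,interpolation=cv2.INTER_CUBIC))
cv2.imwrite('pics/crop.png',np.hstack(out))
camera('scene');camera('side')
r=[]
for n in('scene','side'):
    m=masks_of('handle_center',n)[0]; ys,xs=np.nonzero(m['pixels']); 
    c,sz,a=cv2.minAreaRect(np.c_[xs,ys].astype(np.float32)); print(n,c,sz,a,m['at']); r.append(ray(n,m['at']))
    p=masks_of('pen_center',n)
    print([ (q['conf'],q['at']) for q in p])
print('handle',tri(r))
```

```text
scene (275.800048828125, 200.10000610351562) (12.521980285644531, 36.224300384521484) 63.43495178222656 [277.1, 200.0]
[(0.7, [224.7, 178.2]), (0.19, [312.0, 169.6])]
side (275.7677307128906, 210.07774353027344) (7.973565101623535, 27.294126510620117) 61.189208984375 [273.4, 209.5]
[(0.52, [223.7, 211.3])]
handle [ 0.4612 -0.1443  0.1068]
```

View pics/crop.png

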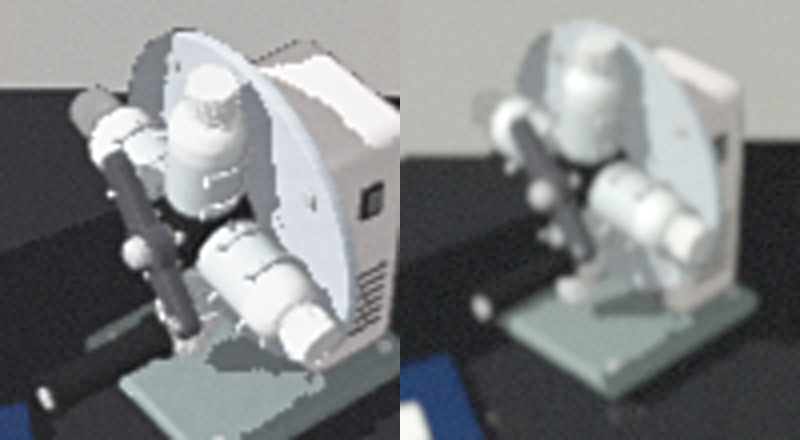

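Crops: handle front end cap at scene (262,209.5) and side (265.5,217). Nut at scene (284,172.5) and side (280,188). Crank points down-right.

Run:
```python
from h import *
from scipy.optimize import least_squares
np.set_printoptions(precision=4,suppress=True)
obs={'cap':((261.5,209.5),(265.5,216.8)),'nut':((284,172.5),(280.3,188.3)),'baseL':((280.5,205.5),(268.8,218)),'baseR':(None,(297.5,237.5))}
for k,(a,b) in obs.items():
    if a: print(k,tri([ray('scene',a),ray('side',b)]))
for a in [(280.5,205.5)]: print('scene baseL',plane('scene',a,.018))
print('side baseL,R',plane('side',(268.8,218),.018),plane('side',(297.5,237.5),.018))
print('nut z',plane('scene',(284,172.5),.145),plane('side',(280.3,188.3),.145))
# fit: x,y,yaw,wheel angle
def pts(q):
    x,y,yaw,w=q; c,s=np.cos(yaw),np.sin(yaw)
    W=lambda p:np.array([x+c*p[0]-s*p[1],y+s*p[0]+c*p[1],p[2]])
    return {'cap':W((-.038,-.045*np.sin(w),.145+.045*np.cos(w))),'nut':W((.040,0,.145)),'baseL':W((.048,.065,.018)),'baseR':W((.048,-.065,.018)),'arm':W((.05,-.045*np.sin(w),.145+.045*np.cos(w))),'h':W((0,-.045*np.sin(w),.145+.045*np.cos(w)))}
def res(q):
    P=pts(q);r=[]
    for k,(a,b) in obs.items():
        for n,u in(('scene',a),('side',b)):
            if u: r+=list(proj(n,P[k])-u)
    return np.array(r)
s=least_squares(res,[.46,-.13,-.2,2.5],loss='soft_l1'); print(s.x,s.fun)
for k,v in pts(s.x).items(): print(k,v)
```

```text
cap [ 0.4209 -0.1613  0.1123]
nut [ 0.4956 -0.1194  0.1489]
baseL [ 0.4777 -0.1086  0.047 ]
scene baseL [ 0.4959 -0.0973  0.018 ]
side baseL,R [ 0.4919 -0.0636  0.018 ] [ 0.5076 -0.1828  0.018 ]
nut z [ 0.4974 -0.1161  0.145 ] [ 0.4989 -0.1142  0.145 ]
[ 0.455  -0.1258  0.0936  2.3265] [ -0.3096  -0.3071   0.0693  -0.2919   0.2016   2.1967   0.4298   1.832
  -7.3336 -11.6127   0.0735  -1.7546   1.1035   0.4411]
cap [ 0.4203 -0.162   0.1141]
nut [ 0.4949 -0.1221  0.145 ]
baseL [ 0.4968 -0.0566  0.018 ]
baseR [ 0.5089 -0.1861  0.018 ]
arm [ 0.5079 -0.1538  0.1141]
h [ 0.4581 -0.1585  0.1141]
```

Request:
jog_arm(
  deltas=[
    [[-33,-36,0,0,0,0,85],[-33,-36,0,0,0,0,85],[-33,-36,0,0,0,0,85],[-33,-36,0,0,0,0,85],[-33,-36,0,0,0,0,85]],
  ],
)

```text
clock: 1.5
eef_pos: [0.261, 0.2495, 0.2297]
tool_rot: [0.157, 0.988, 0.001, 0.001]
ft_force: [2.0, -0.5, 0.5]
grip_width: 0.0852
```

Request:
jog_arm(
  deltas=[
    [[-33,-36,0,0,0,0,85],[-33,-36,0,0,0,0,85],[-33,-36,0,0,0,0,85],[-33,-36,0,0,0,0,85],[-33,-36,0,0,0,0,85]],
  ],
)

```text
clock: 2.0
eef_pos: [0.3636, 0.021, 0.2313]
tool_rot: [0.155, 0.988, 0.003, 0.004]
ft_force: [1.0, -0.2, -0.1]
grip_width: 0.0852
```

Request:
jog_arm(
  deltas=[
    [[0,0,0,0,0,-8,85],[0,0,0,0,0,-8,85],[0,0,0,0,0,-8,85],[0,0,0,0,0,0,85]],
  ],
)

```text
clock: 2.4
eef_pos: [0.3662, 0.0121, 0.2319]
tool_rot: [-0.051, 0.999, 0.001, 0.006]
ft_force: [-0.3, -0.3, 0.2]
grip_width: 0.0853
```

Request:
jog_arm(
  deltas=[
    [[-12,-46,0,0,0,0,85],[-12,-46,0,0,0,0,85],[-12,-46,0,0,0,0,85],[-10,-40,0,0,0,0,85],[0,0,0,0,0,0,85]],
  ],
)

```text
clock: 2.9
eef_pos: [0.4338, -0.163, 0.2328]
tool_rot: [-0.049, 0.999, 0.001, 0.008]
ft_force: [-0.8, 1.3, -0.8]
grip_width: 0.0849
```

Run:
```python
from h import *
np.set_printoptions(precision=4,suppress=True)
o=get_obs();print(o['eef_pos'],o['joint_pos'])
im=snap('wrist','w1'); f,cx,cy,T=model('wrist'); print(T)
for m in masks_of('handle_center','wrist')[:2]:
    ys,xs=np.nonzero(m['pixels']); print(m['conf'],m['at'],xs.min(),xs.max(),ys.min(),ys.max())
    for z in(.105,.114,.122): print(z,plane('wrist',m['at'],z))
    vx,vy,x0,y0=cv2.fitLine(np.c_[xs,ys].astype(np.float32),2,0,.01,.01).ravel()
    a,b=plane('wrist',(x0-40*vx,y0-40*vy),.114),plane('wrist',(x0+40*vx,y0+40*vy),.114); d=(b-a)*np.sign((b-a)[0]); print('yaw',np.arctan2(d[1],d[0]))
```

```text
[ 0.4338 -0.163   0.2328] [-0.3654  0.1561 -0.0973  1.3031  0.0089 -0.4626]
[[-0.0989  0.9356  0.3391  0.346 ]
 [ 0.9951  0.0919  0.0364 -0.1704]
 [ 0.0029  0.341  -0.9401  0.3746]
 [ 0.      0.      0.      1.    ]]
0.97 [292.2, 223.8] 275 308 183 268
0.105 [ 0.4547 -0.1478  0.105 ]
0.114 [ 0.451  -0.1485  0.114 ]
0.122 [ 0.4478 -0.1491  0.122 ]
yaw 0.171389265711752
```

View pics/w1.png

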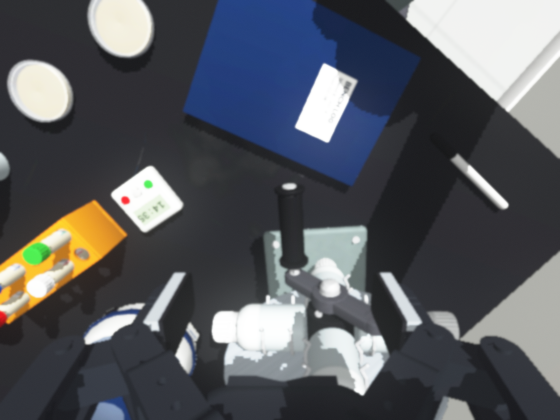

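Wrist view: handle from cap (290,186) to the crank at (293,265), nut at (330,290), base front corners about (264,232) and (366,227). I refit the rotator with these.

Run:
```python
from h import *
from scipy.optimize import least_squares
np.set_printoptions(precision=4,suppress=True)
O=[('cap','scene',(261.5,209.5)),('cap','side',(265.5,216.8)),('nut','scene',(284,172.5)),('nut','side',(280.3,188.3)),('baseL','side',(268.8,218)),('baseR','side',(297.5,237.5)),('cap','wrist',(290,187)),('nut','wrist',(330,290)),('baseR','wrist',(264,232)),('baseL','wrist',(366,227))]
def pts(q):
    x,y,yaw,w=q; c,s=np.cos(yaw),np.sin(yaw)
    W=lambda p:np.array([x+c*p[0]-s*p[1],y+s*p[0]+c*p[1],p[2]])
    hy,hz=-.045*np.sin(w),.145+.045*np.cos(w)
    return {'cap':W((-.038,hy,hz)),'nut':W((.040,0,.145)),'baseL':W((.048,.065,.018)),'baseR':W((.048,-.065,.018)),'h':W((0,hy,hz)),'axle':W((0,0,.145))}
MC={n:model(n) for n in('scene','side','wrist')}
def pr(n,P):
    f,cx,cy,T=MC[n]; p=T[:3,:3].T@(P-T[:3,3]); return np.array([cx+f*p[0]/p[2],cy+f*p[1]/p[2]])
res=lambda q:np.concatenate([(pr(n,pts(q)[k])-u)/(1 if n!='wrist' else 1.5) for k,n,u in O])
s=least_squares(res,[.455,-.126,.09,2.3],loss='soft_l1'); print(s.x)
for (k,n,u),r in zip(O,s.fun.reshape(-1,2)): print(k,n,r)
for k,v in pts(s.x).items(): print(k,v)
```

```text
[ 0.4541 -0.1216  0.1819  2.525 ]
cap scene [-1.2997 -1.2565]
cap side [-1.1681 -0.1285]
nut scene [-2.0443  0.1045]
nut side [-1.661   0.6889]
baseL side [-3.4562 -2.1888]
baseR side [ 0.3427 -1.8519]
cap wrist [-0.3829  1.821 ]
nut wrist [-1.6038 -1.9239]
baseR wrist [-1.7367  4.1293]
baseL wrist [0.0428 2.2232]
cap [ 0.4214 -0.1541  0.1083]
nut [ 0.4934 -0.1144  0.145 ]
baseL [ 0.4895 -0.049   0.018 ]
baseR [ 0.5131 -0.1769  0.018 ]
h [ 0.4588 -0.1472  0.1083]
axle [ 0.4541 -0.1216  0.145 ]
```

Request:
jog_arm(
  deltas=[
    [[-17,10,20,0,0,-4,85],[0,0,35,0,0,0,85],[0,0,35,0,0,0,85],[0,0,35,0,0,0,85],[0,0,0,0,0,0,85]],
  ],
)

```text
clock: 3.5
eef_pos: [0.4497, -0.1394, 0.1073]
tool_rot: [-0.088, 0.996, 0.002, 0.01]
ft_force: [-1.8, 0.9, -0.7]
grip_width: 0.085
```

Run:
```python
from h import *
np.set_printoptions(precision=4,suppress=True)
o=get_obs();print(o['eef_pos'],R.from_quat(o['tool_rot']).as_matrix(),o['ft_force'],o['ft_torque'])
im=snap('wrist','w2'); snap('scene','s2')
for m in masks_of('handle_center','wrist')[:2]:
    ys,xs=np.nonzero(m['pixels']); print(m['conf'],m['at'],xs.min(),xs.max(),ys.min(),ys.max())
    for z in(.102,.109,.116): print(z,plane('wrist',m['at'],z))
```

```text
[ 0.4497 -0.1394  0.1073] [[-0.9844 -0.1751  0.0185]
 [-0.175   0.9845  0.0065]
 [-0.0194  0.0032 -0.9998]] [-1.7913  0.8711 -0.7248] [-0.0129  0.0788 -0.0538]
0.87 [254.1, 285.9] 226 282 212 364
0.102 [ 0.4711 -0.1552  0.102 ]
0.109 [ 0.4663 -0.1552  0.109 ]
0.116 [ 0.4615 -0.1553  0.116 ]
```

View pics/w2.png

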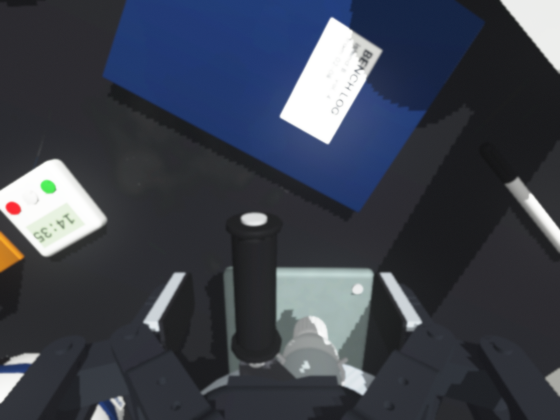

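Wrist view from close: sleeve vertical in the picture at columns 232–280, so the yaw is aligned. It sits left of the jaw centre (~280), about 15 mm towards -y. I correct that, lower and close.

Request:
jog_arm(
  deltas=[
    [[-3,-15,8,0,0,0,85],[0,0,10,0,0,0,85],[0,0,0,0,0,0,85]],
  ],
)

```text
clock: 3.95
eef_pos: [0.4654, -0.1582, 0.0992]
tool_rot: [-0.088, 0.996, -0.002, 0.02]
ft_force: [0.1, -0.0, 0.2]
grip_width: 0.0851
```

Request:
jog_arm(
  deltas=[
    [[0,0,0,0,0,0,0],[0,0,0,0,0,0,0],[0,0,0,0,0,0,0],[0,0,0,0,0,0,0],[0,0,0,0,0,0,0]],
  ],
)

```text
clock: 4.45
eef_pos: [0.4646, -0.1523, 0.0993]
tool_rot: [-0.088, 0.996, 0.005, 0.02]
ft_force: [0.2, 1.4, 0.1]
grip_width: 0.0202
```

Run:
```python
from h import *
np.set_printoptions(precision=4,suppress=True)
o=get_obs();print(o)
a=snap('wrist','w3'); b=camera('scene')
cv2.imwrite('pics/c3.png',cv2.cvtColor(np.hstack([cv2.resize(a,(400,300)),cv2.resize(b[90:240,180:380],(400,300))]),cv2.COLOR_RGB2BGR))
```

```text
{'clock': 4.45, 'joint_pos': array([-0.3333,  0.2968, -0.2854,  0.9559,  0.0267, -0.51  ]), 'joint_vel': array([ 0.0054,  0.0014, -0.    , -0.0014,  0.0008,  0.0033]), 'tau': array([ -0.9562, -36.1861,  22.1731,  -0.1427,  -0.3369,  -0.1646]), 'eef_pos': array([ 0.4646, -0.1523,  0.0993]), 'tool_rot': array([-0.0884,  0.9959,  0.0055,  0.0204]), 'ft_force': array([0.1776, 1.3998, 0.0585]), 'ft_torque': array([ 0.2195, -0.1473, -0.1466]), 'grip_width': 0.020194626367187513}
```

View pics/c3.png

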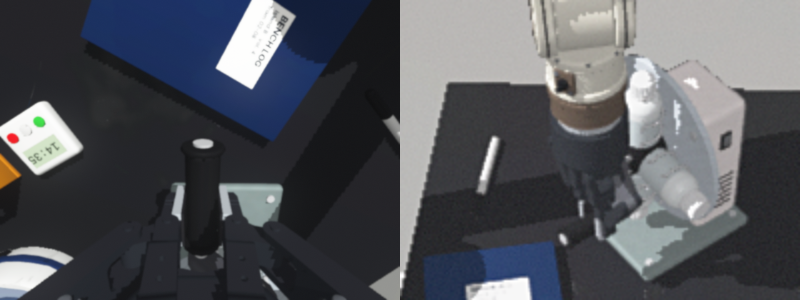

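Left (wrist): both pads on the sleeve. Right (scene): gripper over the handle with nothing else touched. The grip is near the sleeve's crank-side half and a bit high, so I loosen, shift 12 mm towards the robot and a little lower, then regrip.

Request:
jog_arm(
  deltas=[
    [[0,0,0,0,0,0,45],[0,0,0,0,0,0,45],[12,0,6,0,0,0,45],[4,0,3,0,0,0,45],[0,0,0,0,0,0,45]],
  ],
)

```text
clock: 5.05
eef_pos: [0.4495, -0.1556, 0.09]
tool_rot: [-0.089, 0.996, 0.004, 0.021]
ft_force: [0.2, -0.4, 1.1]
grip_width: 0.0448
```

Request:
jog_arm(
  deltas=[
    [[0,0,0,0,0,0,0],[0,0,0,0,0,0,0],[0,0,0,0,0,0,0],[0,0,0,0,0,0,0]],
  ],
)

```text
clock: 5.45
eef_pos: [0.4497, -0.1546, 0.0903]
tool_rot: [-0.088, 0.996, 0.006, 0.021]
ft_force: [-1.1, 1.4, -0.3]
grip_width: 0.0205
```

Run:
```python
from h import *
np.set_printoptions(precision=4,suppress=True)
o=get_obs();print(o)
print(R.from_quat(o['tool_rot']).as_matrix())
```

```text
{'clock': 5.45, 'joint_pos': array([-0.3488,  0.2833, -0.3323,  0.9222,  0.0278, -0.5254]), 'joint_vel': array([ 0.0019,  0.0019,  0.0015,  0.0045, -0.0019,  0.0045]), 'tau': array([  0.0035, -35.9258,  22.3709,  -0.6683,   0.0098,  -0.1605]), 'eef_pos': array([ 0.4497, -0.1546,  0.0903]), 'tool_rot': array([-0.0884,  0.9959,  0.0056,  0.0209]), 'ft_force': array([-1.1026,  1.3591, -0.3062]), 'ft_torque': array([ 0.0784,  0.2104, -0.1712]), 'grip_width': 0.020457699458118112}
[[-0.9835 -0.1763  0.0406]
 [-0.1758  0.9843  0.0148]
 [-0.0425  0.0075 -0.9991]]
```

Firm grip on the sleeve at w ≈ 138° by the camera. Next I compute the rows for leading the handle round, in 5° steps with w decreasing.

```bash
cat > plan.py <<'E'
import sys
from h import *
def rows(w,n,step,k=45.0):
    Rm=R.from_quat(get_obs()['tool_rot']).as_matrix(); lat=np.array([-np.sin(YAW),np.cos(YAW),0])
    P=lambda a:-k*np.sin(a)*lat+k*np.cos(a)*np.array([0,0,1])
    for i in range(n):
        d=Rm.T@(P(np.radians(w+step*(i+1)))-P(np.radians(w+step*i))); print(w+step*i,np.round(d,1).tolist())
YAW=.172
if __name__=='__main__': rows(float(sys.argv[1]),int(sys.argv[2]),float(sys.argv[3]))
E
python3 plan.py 138 15 -6
```

```text
138.0 [-0.1, -3.3, -3.4]
132.0 [-0.1, -2.9, -3.7]
126.0 [-0.2, -2.5, -4.0]
120.0 [-0.2, -2.1, -4.2]
114.0 [-0.2, -1.7, -4.4]
108.0 [-0.2, -1.2, -4.6]
102.0 [-0.2, -0.7, -4.7]
96.0 [-0.2, -0.2, -4.7]
90.0 [-0.2, 0.3, -4.7]
84.0 [-0.2, 0.8, -4.6]
78.0 [-0.2, 1.3, -4.5]
72.0 [-0.2, 1.7, -4.4]
66.0 [-0.2, 2.2, -4.2]
60.0 [-0.2, 2.6, -3.9]
54.0 [-0.2, 3.0, -3.6]
```

Request:
jog_arm(
  deltas=[
    [[-0.1,-3.3,-3.4,0,0,0,0],[-0.1,-2.9,-3.7,0,0,0,0],[-0.2,-2.5,-4,0,0,0,0]],
  ],
)

```text
clock: 5.75
eef_pos: [0.4504, -0.1598, 0.0965]
tool_rot: [-0.089, 0.996, 0.01, 0.019]
ft_force: [3.2, 1.7, -13.5]
grip_width: 0.0204
```

Request:
jog_arm(
  deltas=[
    [[-0.2,-2.1,-4.2,0,0,0,0],[-0.2,-1.7,-4.4,0,0,0,0],[-0.2,-1.2,-4.6,0,0,0,0]],
  ],
)

```text
clock: 6.05
eef_pos: [0.4512, -0.1652, 0.1058]
tool_rot: [-0.089, 0.996, 0.011, 0.017]
ft_force: [5.1, -2.6, -14.3]
grip_width: 0.02
```

```bash
python3 plan.py 112 12 -8
```

```text
112.0 [-0.2, -1.8, -6.0]
104.0 [-0.2, -1.0, -6.2]
96.0 [-0.2, -0.1, -6.3]
88.0 [-0.2, 0.8, -6.2]
80.0 [-0.2, 1.6, -6.1]
72.0 [-0.2, 2.5, -5.8]
64.0 [-0.2, 3.2, -5.4]
56.0 [-0.2, 4.0, -4.9]
48.0 [-0.2, 4.6, -4.3]
40.0 [-0.2, 5.1, -3.6]
32.0 [-0.1, 5.6, -2.8]
24.0 [-0.1, 5.9, -2.0]
```

Request:
jog_arm(
  deltas=[
    [[-0.2,-1.8,-6,0,0,0,0],[-0.2,-1.2,-6.2,0,0,0,0],[-0.2,-0.6,-6.3,0,0,0,0]],
  ],
)

```text
clock: 6.35
eef_pos: [0.4519, -0.169, 0.1242]
tool_rot: [-0.089, 0.996, 0.012, 0.017]
ft_force: [3.9, 4.2, -10.7]
grip_width: 0.0205
```

Request:
jog_arm(
  deltas=[
    [[-0.2,0,-6.3,0,0,0,0],[-0.2,0.7,-6.2,0,0,0,0],[-0.2,1.3,-6.2,0,0,0,0]],
  ],
)

```text
clock: 6.65
eef_pos: [0.451, -0.164, 0.1444]
tool_rot: [-0.09, 0.996, 0.016, 0.017]
ft_force: [5.4, 8.0, -14.3]
grip_width: 0.0202
```

```bash
cat > where.py <<'E'
from h import *
import sys
# angle of the grasp point about the axle
def w_of(p,C=(.4541,-.1216,.145),yaw=.172):
    lat=-(p[0]-C[0])*np.sin(yaw)+(p[1]-C[1])*np.cos(yaw); z=p[2]+.019-C[2]
    return np.degrees(np.arctan2(-lat,z)),np.hypot(lat,z)*1e3
if __name__=='__main__':
    o=get_obs(); w,r=w_of(o['eef_pos']); print('w',w,'r',r,o['ft_force'],o['ft_torque'],o['tool_rot'])
E
python3 where.py
```

```text
w 65.91707646706763 r 45.165633798959185 [  5.36414433   7.95353986 -14.31103704] [ 1.27560308 -0.90739065 -0.21826407] [-0.08997056  0.99566893  0.0163285   0.0167949 ]
```

Request:
jog_arm(
  deltas=[
    [[-0.2,3,-5.5,0,0,0,0],[-0.2,3.5,-5.2,0,0,0,0],[-0.2,4,-4.8,0,0,0,0]],
  ],
)

```text
clock: 6.95
eef_pos: [0.4487, -0.1498, 0.1609]
tool_rot: [-0.091, 0.996, 0.021, 0.017]
ft_force: [7.9, 6.6, -20.2]
grip_width: 0.0203
```

Request:
jog_arm(
  deltas=[
    [[-0.2,4.5,-4.3,0,0,0,0],[-0.2,4.9,-3.8,0,0,0,0],[-0.2,5.3,-3.2,0,0,0,0]],
  ],
)

```text
clock: 7.25
eef_pos: [0.4454, -0.1303, 0.1687]
tool_rot: [-0.092, 0.995, 0.026, 0.016]
ft_force: [12.1, 2.7, -33.7]
grip_width: 0.0201
```

```bash
python3 where.py; python3 plan.py 24 12 -8
```

```text
w 9.361711824476698 r 43.32364138808707 [ 12.12017643   2.6731321  -33.65397601] [-0.00701653 -2.22421284 -0.44698794] [-0.09196728  0.99528647  0.02636612  0.0158649 ]
24.0 [-0.1, 6.0, -1.8]
16.0 [-0.1, 6.2, -1.0]
8.0 [-0.1, 6.3, -0.1]
0.0 [-0.1, 6.2, 0.8]
-8.0 [-0.0, 6.1, 1.6]
-16.0 [0.0, 5.8, 2.4]
-24.0 [0.0, 5.4, 3.2]
-32.0 [0.1, 4.9, 3.9]
-40.0 [0.1, 4.3, 4.6]
-48.0 [0.1, 3.6, 5.1]
-56.0 [0.2, 2.9, 5.6]
-64.0 [0.2, 2.1, 5.9]
```

Request:
jog_arm(
  deltas=[
    [[-0.5,4,1,1.5,0,0,0],[-0.3,6,1.2,1.5,0,0,0]],
  ],
)

```text
clock: 7.45
eef_pos: [0.4445, -0.1236, 0.1688]
tool_rot: [-0.09, 0.996, -0.005, 0.018]
ft_force: [0.4, -3.8, -6.0]
grip_width: 0.02
```

```bash
python3 where.py
```

```text
w 0.4302703319483557 r 42.78690020591646 [ 0.4475268  -3.81929861 -6.04689728] [-0.84799916 -0.17625927 -0.18870545] [-0.08999919  0.99576406 -0.00511226  0.01810961]
```

Request:
jog_arm(
  deltas=[
    [[-0.1,6.2,0.5,0,0,0,0],[0,6.1,1.4,0,0,0,0],[0,5.9,2.2,0,0,0,0]],
  ],
)

```text
clock: 7.75
eef_pos: [0.4421, -0.1091, 0.1657]
tool_rot: [-0.089, 0.996, -0.012, 0.02]
ft_force: [3.8, -6.4, -9.2]
grip_width: 0.0198
```

Request:
jog_arm(
  deltas=[
    [[0,5.4,3.1,0,0,0,0],[0.1,5,3.8,0,0,0,0],[0.1,4.5,4.5,0,0,0,0]],
  ],
)

```text
clock: 8.05
eef_pos: [0.4402, -0.0971, 0.1581]
tool_rot: [-0.088, 0.996, -0.016, 0.022]
ft_force: [-1.1, -0.7, 0.7]
grip_width: 0.0203
```

```bash
python3 where.py
```

```text
w -39.5150354919356 r 41.66433100715188 [-1.06558259 -0.68703865  0.74988889] [-0.25439463  0.39752295 -0.11324532] [-0.08816717  0.99573631 -0.01594086  0.02194631]
```

```bash
python3 - <<'E'
from h import *
from scipy.optimize import least_squares
P=np.array([[.4497,-.1546,.0903],[.4504,-.1598,.0965],[.4512,-.1652,.1058],[.4519,-.169,.1242],[.451,-.164,.1444],[.4487,-.1498,.1609],[.4454,-.1303,.1687],[.4445,-.1236,.1688],[.4421,-.1091,.1657],[.4402,-.0971,.1581]])
y=.172; lat=-P[:,0]*np.sin(y)+P[:,1]*np.cos(y); z=P[:,2]+.019
s=least_squares(lambda q:np.hypot(lat-q[0],z-q[1])-.045,[-.2,.145]); print(s.x,s.fun*1e3)
print(np.degrees(np.arctan2(-(lat-s.x[0]),z-s.x[1])), 'nominal', -.4541*np.sin(y)-.1216*np.cos(y))
E
sed -i 's/C=(.4541,-.1216,.145)/C=(.4541,-.1216,.145)/' where.py; python3 plan.py -44 12 -8
```

```text
[-0.19895874  0.14269162] [ 0.10837892 -0.22657158 -0.24060789 -0.10543174 -0.12476413  0.06674154
  0.36164789  0.12190729 -0.11794256 -0.67019071]
[137.75299209 127.39569094 113.56123322  89.35118108  62.51828128
  34.3477587    7.1553315   -1.40319378 -20.61415092 -39.08690845] nominal -0.1975263813907375
-44.0 [0.2, 4.4, 4.5]
-52.0 [0.2, 3.7, 5.1]
-60.0 [0.2, 3.0, 5.5]
-68.0 [0.2, 2.2, 5.9]
-76.0 [0.2, 1.3, 6.1]
-84.0 [0.3, 0.4, 6.3]
-92.0 [0.3, -0.4, 6.3]
-100.0 [0.3, -1.3, 6.1]
-108.0 [0.3, -2.1, 5.9]
-116.0 [0.2, -2.9, 5.5]
-124.0 [0.2, -3.7, 5.1]
-132.0 [0.2, -4.4, 4.5]
```

Request:
jog_arm(
  deltas=[
    [[0.2,4.7,4.2,-0.7,0,0,0],[0.2,4.2,4.7,-0.7,0,0,0],[0.2,3.6,5.2,0,0,0,0]],
  ],
)

```text
clock: 8.35
eef_pos: [0.4385, -0.086, 0.1449]
tool_rot: [-0.088, 0.996, -0.006, 0.022]
ft_force: [-0.0, -6.6, -1.2]
grip_width: 0.0202
```

Request:
jog_arm(
  deltas=[
    [[0.2,3,5.5,0,0,0,0],[0.2,2.3,5.8,0,0,0,0],[0.2,1.6,6.1,0,0,0,0]],
  ],
)

```text
clock: 8.65
eef_pos: [0.4377, -0.0809, 0.1268]
tool_rot: [-0.087, 0.996, -0.008, 0.022]
ft_force: [-1.7, -6.2, 0.9]
grip_width: 0.0205
```

```bash
cat > where.py <<'E'
from h import *
o=get_obs(); p=o['eef_pos']; y=.172
a=-p[0]*np.sin(y)+p[1]*np.cos(y)+.1990; z=p[2]+.019-.1427
print('w %.1f r %.1f'%(np.degrees(np.arctan2(-a,z)),1e3*np.hypot(a,z)),o['ft_force'],o['ft_torque'],R.from_quat(o['tool_rot']).as_matrix()[:,2])
E
python3 where.py
```

```text
w -86.0 r 44.5 [-1.7444973  -6.20171506  0.86406416] [-1.48918637  0.30545781 -0.08952451] [ 0.04621315 -0.01240871 -0.99885453]
```

Request:
jog_arm(
  deltas=[
    [[0.3,0,6.3,0,0,0,0],[0.3,-0.8,6.2,0,0,0,0],[0.3,-1.6,6.1,0,0,0,0]],
  ],
)

```text
clock: 8.95
eef_pos: [0.4382, -0.0837, 0.1079]
tool_rot: [-0.088, 0.996, -0.009, 0.023]
ft_force: [-2.1, -4.7, 4.9]
grip_width: 0.0204
```

Request:
jog_arm(
  deltas=[
    [[0.3,-2.4,5.8,0,0,0,0],[0.2,-3.1,5.4,0,0,0,0],[0.2,-3.8,5,0,0,0,0]],
  ],
)

```text
clock: 9.25
eef_pos: [0.4398, -0.0937, 0.092]
tool_rot: [-0.088, 0.996, -0.009, 0.023]
ft_force: [-4.8, -3.8, 9.7]
grip_width: 0.0202
```

```bash
python3 where.py; python3 plan.py -132 14 -8
```

```text
w -135.3 r 44.6 [-4.8220706  -3.82368023  9.73309748] [-0.73800239  0.87379492 -0.16259563] [ 0.04767456 -0.01397947 -0.99876509]
-132.0 [0.2, -4.4, 4.5]
-140.0 [0.2, -5.0, 3.8]
-148.0 [0.2, -5.5, 3.1]
-156.0 [0.1, -5.9, 2.3]
-164.0 [0.1, -6.1, 1.4]
-172.0 [0.0, -6.3, 0.6]
-180.0 [0.0, -6.3, -0.3]
-188.0 [-0.0, -6.2, -1.2]
-196.0 [-0.1, -5.9, -2.0]
-204.0 [-0.1, -5.6, -2.8]
-212.0 [-0.1, -5.2, -3.6]
-220.0 [-0.2, -4.6, -4.3]
-228.0 [-0.2, -4.0, -4.9]
-236.0 [-0.2, -3.3, -5.4]
```

Request:
jog_arm(
  deltas=[
    [[0.2,-4.7,4.2,0,0,0,0],[0.2,-5.1,3.6,0,0,0,0],[0.2,-5.5,3,0,0,0,0]],
  ],
)

```text
clock: 9.55
eef_pos: [0.442, -0.107, 0.0825]
tool_rot: [-0.089, 0.996, -0.006, 0.024]
ft_force: [-6.0, 1.4, 14.5]
grip_width: 0.02
```

Request:
jog_arm(
  deltas=[
    [[0.1,-5.9,2.2,0,0,0,0],[0.1,-6.1,1.5,0,0,0,0],[0.1,-6.2,0.8,0,0,0,0]],
  ],
)

```text
clock: 9.85
eef_pos: [0.4439, -0.1183, 0.0791]
tool_rot: [-0.09, 0.996, 0.003, 0.024]
ft_force: [-4.1, 6.8, 9.3]
grip_width: 0.0202
```

```bash
python3 where.py
```

```text
w -171.8 r 45.1 [-4.13894307  6.81915294  9.27392518] [ 1.36951943  0.80611545 -0.13201207] [ 0.04802624  0.01038448 -0.99879209]
```

Request:
jog_arm(
  deltas=[
    [[0,-6.3,0.3,0,0,0,0],[0,-6.3,-0.4,0,0,0,0],[0,-6.2,-1.1,0,0,0,0]],
  ],
)

```text
clock: 10.15
eef_pos: [0.445, -0.1252, 0.0787]
tool_rot: [-0.093, 0.995, 0.018, 0.024]
ft_force: [0.2, 9.8, -0.9]
grip_width: 0.0203
```

Request:
jog_arm(
  deltas=[
    [[-0.1,-6,-1.8,0,0,0,0],[-0.1,-5.8,-2.5,0,0,0,0],[-0.1,-5.4,-3.2,0,0,0,0]],
  ],
)

```text
clock: 10.45
eef_pos: [0.4454, -0.1279, 0.0792]
tool_rot: [-0.096, 0.994, 0.036, 0.023]
ft_force: [7.0, 9.8, -17.6]
grip_width: 0.0202
```

```bash
python3 where.py
```

```text
w 175.8 r 44.6 [  6.9577805    9.83533422 -17.60861113] [ 1.49198163 -0.88629177 -0.52795889] [ 0.03897751  0.07516478 -0.99640906]
```

Request:
jog_arm(
  deltas=[
    [[0,-7,-1,2.5,0,0,0],[0,-8,-1.5,2.5,0,0,0],[-0.1,-8,-2.5,1.5,0,0,0]],
  ],
)

```text
clock: 10.75
eef_pos: [0.4469, -0.1364, 0.0802]
tool_rot: [-0.097, 0.995, -0.004, 0.028]
ft_force: [3.7, 9.7, -10.5]
grip_width: 0.0204
```

```bash
python3 where.py
```

```text
w 164.7 r 45.1 [  3.74865692   9.6880915  -10.50242159] [ 1.7786891  -0.27767001 -0.43695587] [ 0.05570236 -0.00322504 -0.99844221]
```

Request:
jog_arm(
  deltas=[
    [[-0.1,-7.5,-2.8,0.5,0,0,0],[-0.1,-7.1,-3.8,0.5,0,0,0],[-0.1,-6.6,-4.6,0.5,0,0,0]],
  ],
)

```text
clock: 11.05
eef_pos: [0.448, -0.1434, 0.083]
tool_rot: [-0.1, 0.995, -0.002, 0.027]
ft_force: [7.8, 3.3, -21.9]
grip_width: 0.0202
```

```bash
python3 where.py
```

```text
w 155.0 r 44.9 [  7.84963248   3.32610083 -21.86705887] [ 0.58131776 -1.27747887 -0.57584317] [ 0.05391984  0.00205413 -0.99854315]
```

```bash
cat > fit.py <<'E'
from h import *
from scipy.optimize import least_squares
D=np.array([ # eef, rot, force
[.4504,-.1598,.0965,-.089,.996,.01,.019,3.2,1.7,-13.5],[.4512,-.1652,.1058,-.089,.996,.011,.017,5.1,-2.6,-14.3],
[.4519,-.169,.1242,-.089,.996,.012,.017,3.9,4.2,-10.7],[.451,-.164,.1444,-.09,.996,.016,.017,5.4,8,-14.3],
[.4487,-.1498,.1609,-.091,.996,.021,.017,7.9,6.6,-20.2],[.4454,-.1303,.1687,-.092,.995,.026,.016,12.1,2.7,-33.7],
[.4445,-.1236,.1688,-.09,.996,-.005,.018,.4,-3.8,-6],[.4421,-.1091,.1657,-.089,.996,-.012,.02,3.8,-6.4,-9.2],
[.4402,-.0971,.1581,-.088,.996,-.016,.022,-1.1,-.7,.7],[.4385,-.086,.1449,-.088,.996,-.006,.022,0,-6.6,-1.2],
[.4377,-.0809,.1268,-.087,.996,-.008,.022,-1.7,-6.2,.9],[.4382,-.0837,.1079,-.088,.996,-.009,.023,-2.1,-4.7,4.9],
[.4398,-.0937,.092,-.088,.996,-.009,.023,-4.8,-3.8,9.7],[.442,-.107,.0825,-.089,.996,-.006,.024,-6,1.4,14.5],
[.4439,-.1183,.0791,-.09,.996,.003,.024,-4.1,6.8,9.3],[.445,-.1252,.0787,-.093,.995,.018,.024,.2,9.8,-.9],
[.4454,-.1279,.0792,-.096,.994,.036,.023,7,9.8,-17.6],[.4469,-.1364,.0802,-.097,.995,-.004,.028,3.7,9.7,-10.5],
[.448,-.1434,.083,-.1,.995,-.002,.027,7.8,3.3,-21.9]])
y=.172
zt=R.from_quat(D[:,3:7]).as_matrix()[:,:,2]; G=D[:,:3]-.019*zt
la=np.array([-np.sin(y),np.cos(y),0]); lat=G@la; z=G[:,2]
c=least_squares(lambda q:np.hypot(lat-q[0],z-q[1])-.045,[-.2,.145],loss='soft_l1',f_scale=.001); print(c.x,np.round(c.fun*1e3,1))
w=np.arctan2(-(lat-c.x[0]),z-c.x[1]); T=-(D[:,7:]@la*np.cos(w)+D[:,9]*np.sin(w))
F=lambda p:p[0]+p[1]*np.cos(w)+p[2]*np.sin(w)
for name,kw in(('lin',{}),('rob',dict(loss='soft_l1',f_scale=1))):
    s=least_squares(lambda p:F(p)-T,[6.7,0,1],**kw); p=s.x; print(name,p[0],np.hypot(*p[1:]),'max at w',np.degrees(np.arctan2(p[2],p[1])))
s=least_squares(lambda p:6.67+p[0]*np.cos(w-p[1])-T,[4.7,2]); print('c fixed',s.x[0],np.degrees(s.x[1]))
print(np.c_[np.degrees(w),T,F(p)].round(1))
E
python3 fit.py
```

```text
[-0.19919121  0.1427947 ] [-0.1 -0.1  0.1  0.1  0.2  0.3  0.   0.  -0.2 -0.   0.   0.   0.1  0.2
  0.2  0.1 -0.1  0.1 -0.1]
lin 6.61662853469384 5.348127699853658 max at w 121.94982469389072
rob 6.601079211280257 5.351714489533922 max at w 121.864832662437
c fixed 5.343092003102119 121.84278793359059
[[ 127.5   11.4   11.9]
 [ 113.6   11.7   11.9]
 [  89.5   10.7   11.1]
 [  62.8    9.5    9.4]
 [  35.     7.4    6.9]
 [   8.1    4.1    4.4]
 [  -2.     3.6    3.6]
 [ -21.6    3.1    2.3]
 [ -40.1    0.8    1.5]
 [ -62.     2.     1.3]
 [ -86.2    1.3    1.9]
 [-110.7    3.1    3.3]
 [-134.8    4.8    5.4]
 [-156.     8.1    7.3]
 [-171.6    8.7    8.7]
 [ 178.8    9.6    9.5]
 [ 174.4   10.1    9.9]
 [ 165.3   11.3   10.5]
 [ 155.5   10.8   11.1]]
```

Clean fit: drag 6.6 N (expected 6.7), amplitude 5.35 N (0.24 N m), force peak at w = 122°. There the heavy side is at the right (90°), rising. So the heavy side lags the handle by 32° and reaches bottom at w ≈ 212° (= -148°). I go back through the bottom.

```bash
python3 plan.py 155 8 7.5
```

```text
155.0 [-0.0, 5.5, 2.1]
162.5 [-0.1, 5.7, 1.4]
170.0 [-0.1, 5.9, 0.6]
177.5 [-0.2, 5.9, -0.2]
185.0 [-0.2, 5.8, -0.9]
192.5 [-0.2, 5.6, -1.7]
200.0 [-0.3, 5.4, -2.4]
207.5 [-0.3, 5.0, -3.1]
```

Request:
jog_arm(
  deltas=[
    [[0,5.5,2.1,0,0,0,0],[-0.1,5.7,1.6,0,0,0,0],[-0.1,5.9,0.9,0,0,0,0]],
  ],
)

```text
clock: 11.35
eef_pos: [0.4452, -0.1256, 0.0786]
tool_rot: [-0.098, 0.995, -0.0, 0.027]
ft_force: [-5.8, -5.2, 12.1]
grip_width: 0.0201
```

```bash
sed -i "s/p=o\['eef_pos'\]; y=.172/Rm=R.from_quat(o['tool_rot']).as_matrix(); p=o['eef_pos']-.019*Rm[:,2]; y=.172/; s/+.1990; z=p\[2\]+.019-.1427/+.1992; z=p[2]-.1428/" where.py; python3 where.py
```

```text
w 179.1 r 45.3 [-5.81567254 -5.24789917 12.07441399] [-0.96274307  0.94873498 -0.57385678] [ 0.05396545  0.0044436  -0.99853292]
```

Request:
jog_arm(
  deltas=[
    [[-0.2,5.9,-0.6,0,0,0,0],[-0.2,5.8,-1.2,0,0,0,0],[-0.3,5.5,-1.9,0,0,0,0]],
  ],
)

```text
clock: 11.65
eef_pos: [0.4425, -0.109, 0.0817]
tool_rot: [-0.096, 0.995, -0.002, 0.027]
ft_force: [-1.0, -6.3, 1.0]
grip_width: 0.0204
```

```bash
python3 where.py
```

```text
w -159.0 r 45.1 [-0.9902432  -6.32967054  1.02451908] [-1.29392686  0.28632679 -0.54882922] [ 0.054682    0.00184976 -0.99850211]
```

Request:
jog_arm(
  deltas=[
    [[-0.3,5,-2.4,0,0,0,0],[-0.2,3.2,-1.8,0,0,0,0],[0,0,0,0,0,0,0]],
  ],
)

```text
clock: 11.95
eef_pos: [0.4412, -0.1014, 0.0856]
tool_rot: [-0.095, 0.995, -0.003, 0.027]
ft_force: [-2.2, -2.6, 6.7]
grip_width: 0.0205
```

```bash
python3 where.py
```

```text
w -147.9 r 45.1 [-2.15009685 -2.6074284   6.65833477] [-0.46999179  0.63780152 -0.45092532] [ 0.05493842 -0.00140851 -0.99848875]
```

Request:
jog_arm(
  deltas=[
    [[0,0,0,0,0,0,0],[0,0,0,0,0,0,0],[0,0,0,0,0,0,0]],
  ],
)

```text
clock: 12.25
eef_pos: [0.4412, -0.1013, 0.0857]
tool_rot: [-0.095, 0.995, -0.003, 0.027]
ft_force: [-1.8, -3.8, 3.3]
grip_width: 0.0203
```

```bash
python3 where.py
python3 - <<'E'
from h import *
a=snap('wrist','w9'); b=snap('scene','s9')
o=get_obs(); print(o['clock'],o['joint_vel'],o['grip_width'])
cv2.imwrite('pics/c9.png',cv2.cvtColor(np.hstack([cv2.resize(a,(400,300)),cv2.resize(b[100:370,170:450],(400,386))[:300]]),cv2.COLOR_RGB2BGR))
E
python3 where.py
```

```text
w -147.8 r 45.1 [-1.78980175 -3.78650427  3.30827643] [-0.76933535  0.45359222 -0.47892681] [ 0.05521317 -0.00142645 -0.99847357]
12.35 [ 4.45310220e-04 -1.72930148e-05  9.32097414e-04  1.41645736e-03
 -1.29518075e-03  6.93865143e-04] 0.02021240474877781
w -147.8 r 45.1 [-1.48293562 -3.71792136  2.32402065] [-0.8263151   0.41366758 -0.39541191] [ 0.05525941 -0.00141469 -0.99847103]
```

View pics/c9.png

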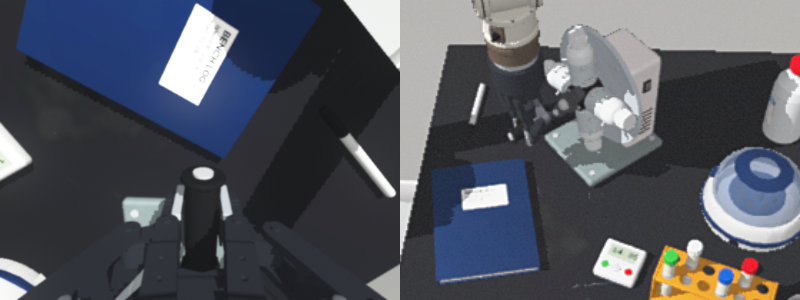

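The pads hold the sleeve, with the handle at lower left of its circle. The pen (scene crop (479,103)) and timer ((618,262)) stand where they were, and everything is still.

```bash
python3 -c "
from workcell import job_done; print(job_done())"
```

```text
the job is handed in; nothing more can be done
None
```

The heavy side is at the bottom by my force readings, and the gripper is holding the handle with the wheel standing still. I handed the job in at about 12.4 s; it reports no verdict.

- **Finding the heavy side:** I gripped the crank handle from above and led it nearly one full turn. The force on the handle averaged 6.6 N (6.7 expected), swung by 5.35 N (about 0.24 N m), and peaked at wheel angle 122°. That puts the heavy side straight down at about 212° (-148°). One reading on the way back agreed: 5.5 N measured against 5.6 N predicted.
- **Final state:** The wheel is at -147.8°, unchanged over the last readings, with joint speeds near zero. The fingers are closed on the sleeve at 20 mm opening; the finger contact force itself is not measured.
- **Other objects:** The last picture shows the pen and timer where they were. The dishes were outside that view, so I did not check them at the end, but the arm stayed well away from them.
- **Peak force:** The wrist force reached about 36 N for a moment near the top of the circle, because I was pulling slightly outward. I corrected that and the tool tilt; it stayed well under the 120 N limit.

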